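Swing the magnifier arm to its last stop and relock its index plunger

TASK

Put the desk magnifier over the petri dish: pull up the T-handled locking plunger and turn it clockwise so that it stays out by itself and let go of it, then swing the arm with the plunger still held out past the middle notch. Turn the plunger back and feel for the last notch (the one by the dish), so that the pin drops fully home and locks the arm there. Leave the dish where it stands, and let go of everything at the end.

Things in the scene. Friction and masses are not known exactly. Their poses are not given: they have to be found in the camera images.
- stand: Fixed round black foot of the magnifier, 190 mm across; the arm's vertical pivot axis passes through its origin, which is level with the top of the desk mat. Its -x axis is the direction in which the arm points when joint swing_arm reads 0. The flat desk mat under it is 5 mm thick and is the zero of all heights below.
- plate_top (a point): Centre of the top of the fixed steel index plate, 82 mm radius, 20 to 36 mm above the mat, on the pivot axis. Three rim notches: long parking notch (arm at 0, about 0.19 rad of play each way), middle notch (arm at 0.62), last notch (arm at 1.15); these two are 13 mm wide, the pin 10 mm. The plate may be clamped up to 0.12 rad off either way: find the true notch by feel or sight.
- swing_arm (a joint): Angle of the arm about the pivot, rad: 0 in its parking place, grows counter-clockwise seen from above, stops at -0.2 and 1.5. It stays where it is left (friction of about 1 N at the post; about 3 N when the pin rubs on the plate). Near 0 at the start.
- plunger_lift (a joint): Height of the plunger pin above fully home, m: 0 when fully down in a notch, 0.015 when the pin's tip rides on top of the plate, 0.019 when parked (turned, resting on its collar), at most 0.026. A spring pulls it down with 5 N (down) to 9 N (up).
- plunger_turn (a joint): Turn of the plunger's T-bar, rad: 0 with its rib in the collar's slot, grows clockwise seen from above, stops at 1.25. It turns only when lifted by 0.019 or more; turned by 0.9 or more and let down, the rib rests on the collar and the plunger stays out. Turned back to within 0.15 of 0 the rib falls into the slot and the spring presses the pin down, on the plate or into a notch.
- plunger_grip (a point): Centre of the plunger's black T-bar, 60 x 16 x 24 mm (its x axis along the 60 mm, z up), on the arm 70 mm from the pivot; centre 126 mm above the mat when down. At turn 0 the bar points along the arm. The bar is pinched across its 16 mm; its underside is 14 mm above the collar (38 mm across) when down.
- post_grip (a point): Grip point of the arm's upright round black post, 19 mm thick, its top at 124 mm and this point at 112 mm above the mat, on the arm 135 mm from the pivot. The arm's flat bar below it is 30 mm wide, its top at 59 mm.
- lens_centre (a point): Centre of the magnifier's lens, a black round frame of 85 mm outside diameter, 48 to 59 mm above the mat, on the end of the arm 190 mm from the pivot.
- petri_dish: Loose round glass dish with lid, 96 mm across and 15 mm high, on the mat below the lens's last stop; origin at the centre of its underside.
Things that resemble listed ones, but are neither listed nor needed, are in the scene too. Leave any yellow look-alike of the petri_dish alone.

How it is judged:
By the outcome, as a careful person would: the job done as asked, in the order asked, and still so for the second after the job is handed in, with the robot touching nothing.
It also fails if it takes over 72 s, if anything falls off the work surface, if the arm or the gripper's body presses on something with over 40 N, if the wrist force passes 120 N, or if a joint passes its speed limit or range.

ROBOT

A 7-joint arm with a two-finger parallel gripper is mounted at the origin on a cart in front of the work surface, level with it; the furniture and walls round the work are solid. World frame = base frame: x ahead of the robot, y to its left, z up, the work surface at z = 0. Lengths are in m, angles in degrees, forces in N, time in s.
With the tool pointing down it reaches from about 0.35 to 0.9 m from the base axis. Payload 8.1 kg.
Tool frame: the origin (TCP) lies on the centre line of the jaws, within the pads' length; the fingertips stand 11 mm ahead of it and the grasp point (between the pads) lies 8 mm behind it; z points along the fingers, y is the line along which they close (so a half turn about z gives the same grasp; the last joint's range is limited). The gripper opens to 92 mm and grips with 3 to 60 N. Pads are 19 mm wide; open, the fingers measure 130 mm over their backs; the gripper's body (75 mm by 190 mm) begins 47 mm behind the grasp point.
Start: joints at [-5.879, 24.895, 1.432, 90.138, -0.665, 64.973, -4.303], TCP at [0.625, -0, 0.214] pointing down, gripper open.
Joint ranges: [-149.89, 149.89], [-25.12, 119.58], [-72.63, 75.52], [4.76, 147.25], [-75.54, 255.54], [6.69, 114.76], [-157.13, 157.13]. Speed limits (degrees/s): [127.2, 127.2, 172.46, 172.46, 180, 180, 180].

INTERFACE

Orientations are given as [roll, pitch, yaw] about the fixed x, y, z axes, in that order (R = Rz(yaw) Ry(pitch) Rx(roll)).
In Python, from workcell import env gives the robot as it stands. The module is installed in compiled form; this text tells all that it offers. Calls block until the motion is done:
- env.move_ptp(position, orientation): joint-space move of the TCP to a pose.
- env.movel(position, frame=None, speed=0.15, max_force=None): straight line of the TCP; frame=None keeps the orientation; speed is the mean speed in m/s. With max_force (N) it stops when the force on the tool has changed by that much, and returns True; else False.
- env.movej(angles): joint-space move.
- env.move_gripper(opening): finger opening in m; the grip force is fixed at half the most; returns when the fingers have stopped.
- env.hold(seconds).
- env.solve_ik(position, orientation): joint angles nearest the present ones, or None.
- env.observe(): the state.
- env.grab_frame(name): name is "scene" or "side" or "wrist"; returns a dict with "pixels" (420x560x3 uint8, blue, green, red), "range_z" (420x560 float32, m along the optical axis (not along the pixel's ray), 0 where there is no reading), "intrinsics" (3x3 intrinsics, pixels), "R" (3x3) and "t" (3): a world point X has camera coordinates R X + t. Camera axes: x right, y down, z forward; pixel columns grow to the right and rows downward; lengths in m; the calibration is good to about 2 mm. A picture is of the moment at which its call begins.
A pose or a line that the arm cannot do raises env.Unreachable and nothing moves.
- env.finish_job(): hands the job in; it is judged then, once.
The state is a dict: "clock": time; "joints": joint angles; "joint_vel": joint speeds; "joint_torque": joint torques, N m; "position": TCP position; "ee_rot": TCP orientation; "contact_force": force on the tool from outside, world axes, zero at the start; "moment": the same for the moment, N m; "finger_gap": finger opening in m; "gripper_force": force on a finger pad.
Only numpy, scipy, OpenCV 4.12 (cv2) and the standard library are available. Lean on these libraries where they do the work, as an engineer would, in place of code of your own. Each camera call takes 0.05 s, during which the arm holds its last target. There are 200 camera calls.

## Working session

There is one attempt and no reset: what is moved stays moved. The work goes in short steps, each a Python script; the robot and the scene stay as the last script left them, time stands still between calls to the robot, and variables do not carry over. Pictures are saved under pics/ and viewed, at most 10 in all, crops included, and the job is handed in when it is done.

```bash
mkdir -p pics; python3 - <<'E'
from workcell import env
import cv2,numpy as np
for n in("scene","side"):
    f=env.grab_frame(n);cv2.imwrite(f"pics/{n}0.png",f["pixels"]);np.savez(f"{n}0.npz",**f)
o=env.observe();print(o["clock"],o["ee_rot"],o["position"],o["contact_force"])
E
```

```text
0.1 [-1.79916559e+02  6.69479415e-03  8.99978672e+01] [ 6.24520412e-01 -3.44841584e-05  2.13505504e-01] [ 0.61254895 -0.14863329  0.47674488]
```

View pics/scene0.png

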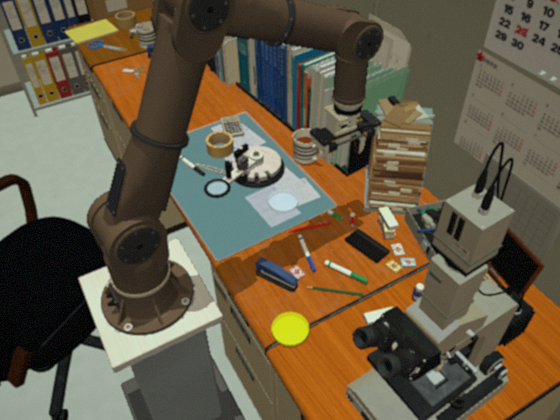

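View pics/side0.png

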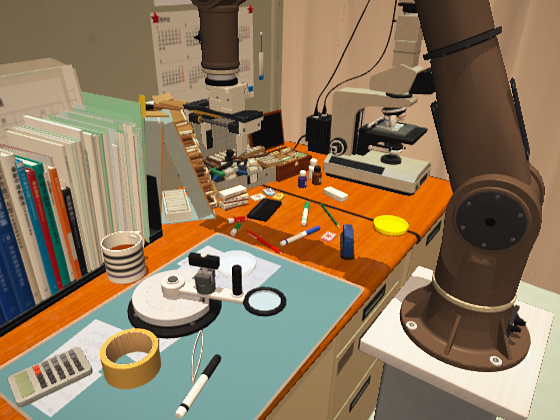

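The scene view shows the stand at about (258,165), the lens at (217,188) and the dish at (283,202). In the side view the T-bar is at (204,261), the post at (237,275), the lens at (265,301) and the plate at (172,300). Next I turn these into positions.

```bash
cat > h.py <<'E'
import numpy as np,cv2
def cloud(f):
    Z=f["range_z"].astype(float);K=f["intrinsics"];v,u=np.indices(Z.shape)
    P=np.stack([(u-K[0,2])/K[0,0]*Z,(v-K[1,2])/K[1,1]*Z,Z],-1)
    W=(P-f["t"])@f["R"]; W[Z<=0]=np.nan; return W
def ray(f,u,v,h):
    d=f["R"].T@np.linalg.solve(f["intrinsics"],[u,v,1.]);c=-f["R"].T@f["t"]
    return c+d*(h-c[2])/d[2]
E
python3 - <<'E'
from h import *
for n,pts in(("side",dict(bar=(204,261),post=(237,267),lens=(265,301),hub=(172,281),dish=(238,263),plate=(150,305))),("scene",dict(lens=(217,188),dish=(283,202),foot=(270,170),bar=(240,148)))):
    f=dict(np.load(n+"0.npz"));W=cloud(f)
    for k,(u,v) in pts.items():print(n,k,W[v,u].round(3))
    g=f["pixels"].astype(int).max(2)
    cv2.imwrite(f"pics/{n}_z.png",cv2.resize(f["pixels"][230:340,110:310] if n=="side" else f["pixels"][100:230,170:330],None,fx=4,fy=4,interpolation=cv2.INTER_CUBIC))
    R=W.reshape(-1,3);m=g.ravel()<60
    r=(abs(R[:,0]-.65)<.3)&(abs(R[:,1]-.2)<.3)
    for a,b in((.1,.2),(.122,.127),(.05,.066)):
        q=R[m&r&(R[:,2]>a)&(R[:,2]<b)]
        if len(q):print(a,b,len(q),q.min(0).round(3),q.max(0).round(3),q.mean(0).round(3))
E
```

```text
side bar [0.427 0.286 0.135]
side post [0.37  0.258 0.13 ]
side lens [0.318 0.239 0.062]
side hub [0.492 0.313 0.076]
side dish [0.483 0.123 0.021]
side plate [0.505 0.362 0.042]
0.1 0.2 1071 [ 0.364 -0.063  0.1  ] [0.779 0.485 0.2  ] [0.591 0.264 0.136]
0.122 0.127 115 [ 0.364 -0.017  0.122] [0.773 0.484 0.127] [0.526 0.263 0.124]
0.05 0.066 203 [ 0.35  -0.039  0.05 ] [0.784 0.485 0.066] [0.621 0.229 0.059]
scene lens [0.321 0.228 0.063]
scene dish [0.488 0.105 0.022]
scene foot [0.519 0.245 0.036]
scene bar [0.432 0.276 0.144]
0.1 0.2 413 [ 0.364 -0.1    0.1  ] [0.839 0.407 0.198] [0.655 0.141 0.132]
0.122 0.127 39 [0.366 0.115 0.122] [0.835 0.358 0.127] [0.577 0.208 0.124]
0.05 0.066 102 [0.35  0.114 0.05 ] [0.842 0.495 0.066] [0.705 0.165 0.059]
```

View pics/side_z.png

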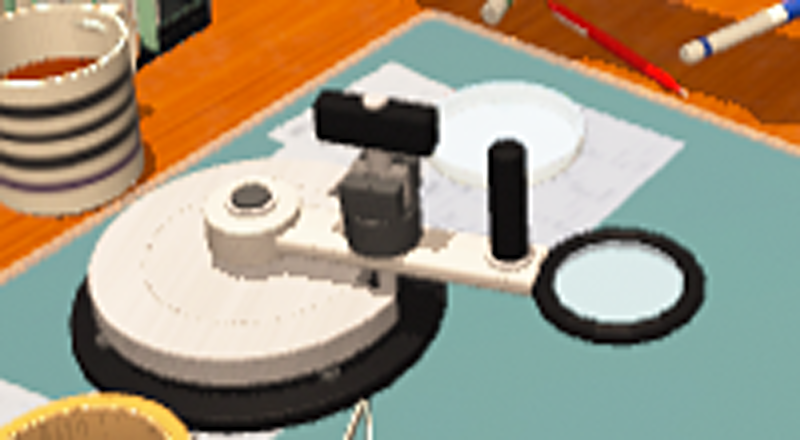

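View pics/scene_z.png

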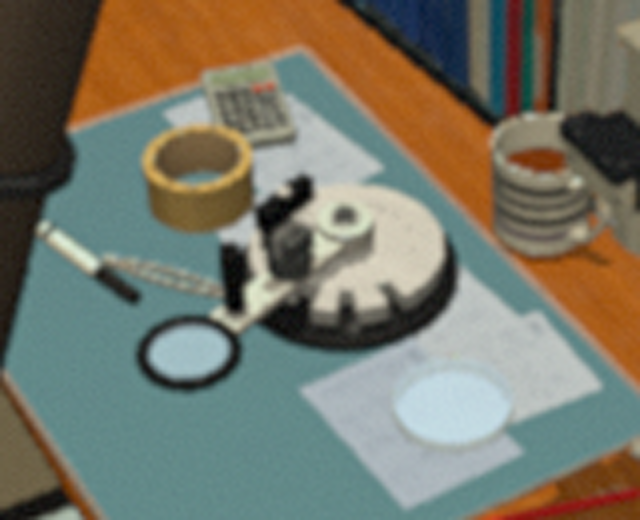

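The side zoom shows the plunger, post and lens in line and unobstructed. The scene zoom shows the two notches at about (346,305) and (390,295), on the dish side. Next I fit the centres and then move to hover for a wrist view.

```bash
python3 - <<'E'
from h import *
from workcell import env
from scipy.optimize import least_squares
def ell(f,mask,seed,h):
    n,l,s,c=cv2.connectedComponentsWithStats(mask.astype(np.uint8));
    m=(l==l[seed[1],seed[0]]).astype(np.uint8)
    cs,_=cv2.findContours(m,cv2.RETR_EXTERNAL,cv2.CHAIN_APPROX_NONE);c=max(cs,key=len)
    P=np.array([ray(f,u,v,h)[:2] for u,v in c[:,0]])
    r=least_squares(lambda p:np.hypot(*(P-p[:2]).T)-p[2],[*P.mean(0),.05],loss='soft_l1',f_scale=.002)
    return r.x.round(4),len(c)
for n,ls,ds in(("side",(265,301),(238,263)),("scene",(217,188),(283,202))):
    f=dict(np.load(n+"0.npz"));W=cloud(f);px=f["pixels"].astype(int)
    print(n,"lens glass",ell(f,px.max(2)>100,ls,.0615) if 0 else None)
    hsv=cv2.cvtColor(f["pixels"],cv2.COLOR_BGR2HSV)
    R=W.reshape(-1,3);g=px.max(2).ravel()
    # lens ring: dark pixels near estimate
    near=(np.hypot(R[:,0]-.319,R[:,1]-.235)<.056)
    q=R[near&(g<70)&(R[:,2]>.045)&(R[:,2]<.075)]
    r=least_squares(lambda p:np.hypot(*(q[:,:2]-p).T)-.037,[.319,.235],loss='soft_l1',f_scale=.003);print("lens",r.x.round(4),len(q),q[:,2].mean().round(3))
    near=np.hypot(R[:,0]-.487,R[:,1]-.113)<.07
    q=R[near&(R[:,2]>.016)&(R[:,2]<.03)];c,rad=cv2.minEnclosingCircle(q[:,:2].astype(np.float32));print("dish",c,rad,len(q))
    q=R[(np.hypot(R[:,0]-.49,R[:,1]-.305)<.1)&(R[:,2]>.036)&(R[:,2]<.047)&(g>130)];c,rad=cv2.minEnclosingCircle(q[:,:2].astype(np.float32));print("plate",c,rad,len(q),np.median(q[:,2]))
    near=np.hypot(R[:,0]-.427,R[:,1]-.283)<.045
    q=R[near&(R[:,2]>.115)&(R[:,2]<.155)&(g<70)];print("bar",cv2.minAreaRect((q[:,:2]*1000).astype(np.float32)),len(q),np.percentile(q[:,2],[5,95]))
    near=np.hypot(R[:,0]-.37,R[:,1]-.255)<.025
    q=R[near&(R[:,2]>.085)&(R[:,2]<.14)&(g<70)];print("post",q.mean(0),len(q),np.percentile(q[:,2],[5,95]))
p=[.425,.275,.26]
for y in(202,140,22):
    print(y,np.round(env.solve_ik(p,[180,0,y]),0))
env.move_ptp([.44,.26,.30],[180,0,-158])
f=env.grab_frame("wrist");cv2.imwrite("pics/w1.png",f["pixels"]);np.savez("w1.npz",**f);o=env.observe();print(o["clock"],o["position"],o["ee_rot"],-f["R"].T@f["t"])
E
```

```text
side lens glass None
lens [0.3208 0.2384] 428 0.063
dish (0.4929797947406769, 0.11928091943264008) 0.0507439561188221 657
plate (0.49972468614578247, 0.30590274930000305) 0.08489680290222168 2317 0.04109851530110699
bar ((431.5646667480469, 283.6109924316406), (58.943939208984375, 13.108455657958984), 23.095075607299805) 348 [0.12240327 0.14347929]
post [0.36959949 0.26079683 0.10948449] 208 [0.08775611 0.12920549]
scene lens glass None
lens [0.3221 0.2318] 121 0.061
dish (0.49462008476257324, 0.11367997527122498) 0.05117742717266083 450
plate (0.5022879838943481, 0.30181246995925903) 0.08627931028604507 584 0.040141374307023865
bar ((432.1451110839844, 273.53912353515625), (52.85078048706055, 20.472288131713867), 18.104068756103516) 91 [0.12401422 0.14345027]
post [0.37172541 0.24779989 0.11182804] 65 [0.08959171 0.12871563]
202 [-16.  14. -28. 101.   7.  67.  66.]
140 [-25.  13. -16. 101.   4.  66.   7.]
22 [ -44.   12.    6.  103.   -1.   66. -106.]
1.4 [0.44086573 0.25881695 0.29948634] [-1.79973392e+02 -4.06304238e-02 -1.58217991e+02] [0.37831434 0.23505607 0.47103475]
```

View pics/w1.png

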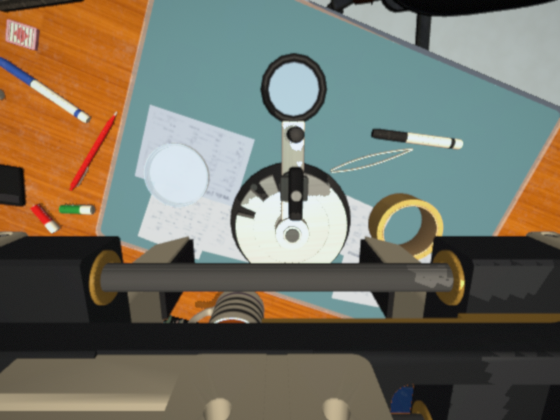

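The wrist view from above shows the lens at (294,88), post top (296,133), bar (295,195), hub (291,235), dish (177,174), and the notches at about (262,188) and (247,210).

```bash
python3 - <<'E'
from h import *
from scipy.optimize import least_squares
f=dict(np.load("w1.npz"));W=cloud(f);px=f["pixels"];g=px.max(2).astype(int)
def pc(name,m,u0,u1,v0,v1,h):
    s=np.zeros(m.shape,bool);s[v0:v1,u0:u1]=1
    v,u=np.nonzero(m&s);P=np.array([ray(f,a,b,h)[:2] for a,b in zip(u,v)]);print(name,len(P),P.mean(0).round(4),np.round((P.min(0)+P.max(0))/2,4));return P
Z=W[...,2]
L=pc("lens",(g<80)&(Z>.04),255,335,45,128,.064)
r=least_squares(lambda p:np.hypot(*(L-p[:2]).T)-p[2],[.32,.235,.037]);print("lens",r.x)
b=pc("bar",(g<75)&(Z>.135),280,312,160,225,.143);print(cv2.minAreaRect((b*1000).astype(np.float32)))
pc("post",(g<75)&(Z>.12),284,308,122,145,.129)
d=pc("dish",(Z>.014)&(Z<.03),135,215,130,215,.02);print(cv2.minEnclosingCircle(d.astype(np.float32)))
pm=(Z>.036)&(Z<.046)&(g>110)
p=pc("plate",pm,225,355,160,262,.041);c,rad=cv2.minEnclosingCircle(p.astype(np.float32));print(c,rad)
print("hub",W[235,291],W[228,291], "bar top",W[190,295])
c=np.array(c)
# notch angles: plate-level whiteness around circle at r=76mm
K,R,t=f["intrinsics"],f["R"],f["t"]
for rr in(.072,.077):
  s=""
  for a in range(190,300,2):
    X=np.array([*(c+rr*np.array([np.cos(np.radians(a)),np.sin(np.radians(a))])),.041]);q=K@(R@X+t);u,v=np.round(q[:2]/q[2]).astype(int);s+=f"{a}:{g[v,u]} "
  print(s)
E
```

```text
lens 1332 [0.3208 0.2343] [0.324  0.2353]
lens [0.32343514 0.23530905 0.0365866 ]
bar 610 [0.4315 0.2785] [0.433  0.2791]
((432.95050048828125, 279.744140625), (57.21677780151367, 15.281702995300293), 22.43954849243164)
post 158 [0.3742 0.2551] [0.3741 0.2552]
dish 3295 [0.4937 0.1197] [0.4947 0.12  ]
((0.4942358732223511, 0.11992349475622177), 0.04890894517302513)
plate 5834 [0.4956 0.3073] [0.4948 0.3067]
(0.4993829131126404, 0.30627763271331787) 0.08245377987623215
hub [0.49883615 0.30438684 0.07792263] [0.49029082 0.30096453 0.07541724] bar top [0.42915078 0.27700443 0.14320962]
190:29 192:28 194:29 196:31 198:31 200:33 202:28 204:24 206:48 208:75 210:75 212:76 214:67 216:40 218:37 220:51 222:142 224:166 226:164 228:166 230:165 232:166 234:164 236:115 238:46 240:34 242:34 244:37 246:68 248:158 250:181 252:198 254:210 256:238 258:240 260:237 262:237 264:240 266:232 268:149 270:49 272:45 274:59 276:104 278:158 280:239 282:241 284:242 286:241 288:242 290:241 292:241 294:241 296:241 298:241 
190:43 192:24 194:29 196:30 198:33 200:33 202:26 204:23 206:33 208:50 210:49 212:57 214:41 216:37 218:37 220:41 222:135 224:170 226:170 228:172 230:172 232:170 234:167 236:137 238:57 240:36 242:45 244:58 246:81 248:120 250:160 252:166 254:166 256:175 258:169 260:171 262:174 264:214 266:219 268:109 270:48 272:47 274:50 276:98 278:211 280:237 282:241 284:241 286:242 288:242 290:241 292:242 294:242 296:242 298:241
```

Checks agree: lens radius from the pivot is 0.189 m, and the bar and post lie on the arm line at 201.7°. The notches are at 241.7° and 272.3°, a 30.5° spacing, which matches 0.53 rad. Next I grip, lift and turn the plunger.

```bash
cat >> h.py <<'E'
P=np.array([.499,.3055])
def pol(r,a,z):return [P[0]+r*np.cos(np.radians(a)),P[1]+r*np.sin(np.radians(a)),z]
def st(env,tag=""):
    o=env.observe();print(tag,"t%.2f"%o["clock"],o["position"].round(4) if hasattr(o["position"],"round") else o["position"],"yaw%.1f"%o["ee_rot"][2],"F",np.round(o["contact_force"],1),"M",np.round(o["moment"],2),"gap%.4f"%o["finger_gap"],flush=True);return o
E
python3 - <<'E'
from h import *
from workcell import env
b=[.4335,.2795]
env.move_ptp([*b,.19],[180,0,-158]);env.move_gripper(.05)
env.movel([*b,.123],max_force=8);st(env,"down")
env.move_gripper(0.);st(env,"grip")
env.movel([*b,.1455],speed=.05);st(env,"up")
for y in(190,178,166,154,142,139):
    env.move_ptp([*b,.1455],[180,0,y-360]);st(env,y)
E
```

```text
down t3.37 [0.4337 0.2798 0.1234] yaw-158.0 F [0.4 0.3 0.4] M [ 0.12 -0.03  0.01] gap0.0498
grip t4.01 [0.4337 0.2794 0.1232] yaw-158.0 F [ 0.1 -1.   3.2] M [-0.19  0.02 -0.03] gap0.0155
up t4.61 [0.4334 0.2793 0.1454] yaw-158.0 F [ 2.5  0.7 -8.8] M [ 0.16 -0.68 -0.15] gap0.0157
190 t4.91 [0.4333 0.2795 0.1452] yaw-169.7 F [  3.4   1.1 -10.4] M [ 0.12 -0.65  0.05] gap0.0154
178 t5.21 [0.4334 0.2796 0.1454] yaw178.5 F [  1.8   0.  -10.2] M [ 0.3  -0.64 -0.04] gap0.0151
166 t5.51 [0.4334 0.2797 0.1455] yaw166.5 F [ 2.2  1.3 -9.7] M [ 0.41 -0.56 -0.08] gap0.0157
154 t5.81 [0.4335 0.2798 0.1455] yaw154.5 F [ 3.1  1.9 -9.2] M [ 0.56 -0.6  -0.05] gap0.0156
142 t6.11 [0.4336 0.2798 0.1456] yaw142.6 F [ 4.   2.  -9.5] M [ 0.65 -0.76 -0.03] gap0.0152
139 t6.36 [0.4336 0.2797 0.1456] yaw139.4 F [ 2.8  3.1 -9.5] M [ 0.81 -0.78 -0.02] gap0.0154
```

```bash
python3 - <<'E'
from h import *
from workcell import env
b=[.4335,.2797]
env.movel([*b,.1420],speed=.03);st(env,"lower")
env.move_gripper(.05);st(env,"rel")
env.movel([*b,.20]);
env.move_ptp([.44,.26,.30],[180,0,-158]);st(env)
f=env.grab_frame("wrist");cv2.imwrite("pics/w2.png",f["pixels"]);W=cloud(f);g=f["pixels"].max(2).astype(int)
m=(g<75)&(W[...,2]>.13)&(W[...,2]<.2)&(np.hypot(W[...,0]-.4335,W[...,1]-.2797)<.05)
q=W[m];print(cv2.minAreaRect((q[:,:2]*1000).astype(np.float32)),np.percentile(q[:,2],[5,50,95]))
m=(g<75)&(W[...,2]>.12)&(np.hypot(W[...,0]-.374,W[...,1]-.255)<.022);print(W[m].mean(0),m.sum())
E
```

```text
lower t6.62 [0.4337 0.2798 0.1423] yaw139.1 F [ 2.6  1.5 -2.9] M [ 0.51 -0.51  0.03] gap0.0158
rel t7.38 [0.4335 0.2797 0.142 ] yaw139.0 F [-0.2 -0.1 -0.3] M [ 0.05 -0.01  0.06] gap0.0496
 t8.95 [0.4396 0.2597 0.2989] yaw-158.1 F [ 0.2  0.1 -0.1] M [0.16 0.   0.  ] gap0.0500
((433.52410888671875, 279.38128662109375), (13.901241302490234, 57.264190673828125), 49.1446418762207) [0.14816615 0.16187732 0.16346471]
[0.37451743 0.25445214 0.12936796] 106
```

View pics/w2.png

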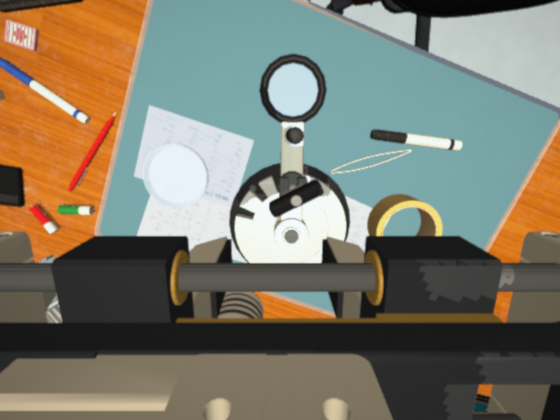

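The bar is parked: its top is at 0.162 m (19 mm up) and it is turned about 63°, with hands off. Next I grip the post and swing to between the notches (258°).

```bash
python3 - <<'E'
from h import *
from workcell import env
a0=201.8;z=.113
print([None if (q:=env.solve_ik(pol(.135,a,z),[180,0,a-360])) is None else np.round(q).tolist() for a in(202,260,274)])
env.move_ptp(pol(.135,a0,.18),[180,0,a0-360])
env.movel(pol(.135,a0,z),max_force=8);st(env,"down")
env.move_gripper(0.);st(env,"grip")
for i,a in enumerate(np.arange(a0+4,258.1,4)):
    env.movel(pol(.135,a,z),frame=[180,0,a-360],speed=.08)
    if i%3==0:st(env,a)
st(env,a)
env.move_gripper(.05);env.movel(pol(.135,a,.20));st(env)
b=pol(.07,a,.30);env.move_ptp([b[0]-.02,b[1]-.04,.30],[180,0,a-360])
f=env.grab_frame("wrist");cv2.imwrite("pics/w3.png",f["pixels"]);W=cloud(f);g=f["pixels"].max(2).astype(int);b=pol(.07,a,0)
m=(g<75)&(W[...,2]>.13)&(W[...,2]<.2)&(np.hypot(W[...,0]-b[0],W[...,1]-b[1])<.05)
q=W[m];print(b,cv2.minAreaRect((q[:,:2]*1000).astype(np.float32)),np.percentile(q[:,2],[5,50,95]))
c=pol(.135,a,0);m=(g<75)&(W[...,2]>.12)&(np.hypot(W[...,0]-c[0],W[...,1]-c[1])<.022);print(c,W[m].mean(0),m.sum())
st(env)
E
```

```text
[[-21.0, 18.0, -24.0, 119.0, 10.0, 45.0, 60.0], [-5.0, 23.0, -28.0, 112.0, 14.0, 48.0, 130.0], [-2.0, 26.0, -29.0, 108.0, 16.0, 50.0, 144.0]]
down t10.21 [0.3748 0.2561 0.114 ] yaw-158.2 F [-0.8  0.5  1.5] M [ 0.14 -0.04 -0.03] gap0.0502
grip t10.87 [0.3738 0.2554 0.1132] yaw-158.2 F [-1.1 -1.   3.3] M [ 0.04  0.06 -0.01] gap0.0164
205.8 t11.13 [0.3778 0.2463 0.1132] yaw-154.2 F [-0.4 -1.6  5.5] M [-0.16  0.1   0.03] gap0.0163
217.8 t11.93 [0.3928 0.2222 0.1132] yaw-142.3 F [ 0.4 -1.9  5.5] M [-0.21  0.13  0.  ] gap0.0160
229.8 t12.73 [0.4125 0.2018 0.1132] yaw-130.3 F [-0.9 -1.4  6.2] M [-0.25  0.07 -0.05] gap0.0165
241.8 t13.53 [0.4359 0.1859 0.1132] yaw-118.3 F [-0.8 -2.7  5.1] M [-0.33  0.    0.02] gap0.0161
253.8 t14.33 [0.4619 0.1753 0.1132] yaw-106.4 F [ 0.1 -3.   6.7] M [-0.38  0.05  0.01] gap0.0164
257.8 t14.60 [0.4711 0.173  0.1132] yaw-102.4 F [-0.5 -3.6  6.2] M [-0.41  0.01  0.  ] gap0.0166
 t16.07 [0.4701 0.1732 0.1993] yaw-102.2 F [-0.4  0.3 -0.2] M [0.12 0.06 0.01] gap0.0501
[np.float64(0.48420726424812277), np.float64(0.2370808873999733), 0] ((483.5537414550781, 236.64610290527344), (57.818058013916016, 14.966479301452637), 15.57175064086914) [0.14671491 0.16160439 0.16337378]
[np.float64(0.4704711524785225), np.float64(0.17354885427137703), 0] [0.47375782 0.16965263 0.40432541] 9939
 t16.62 [0.4638 0.1965 0.2987] yaw-102.2 F [ 0.2 -0.8 -0.3] M [ 0.21  0.07 -0.01] gap0.0504
```

View pics/w3.png

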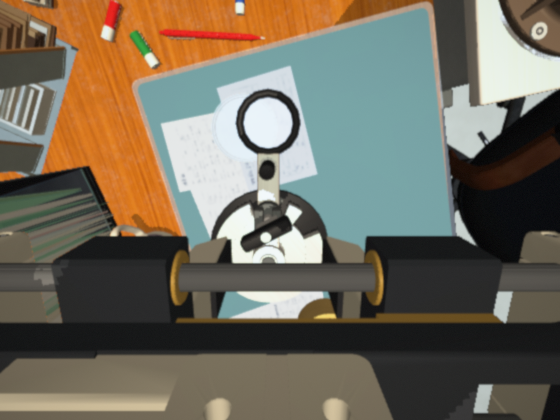

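The arm is at 257.8° between the notches, with the plunger still parked: bar top 0.162 m, bar centre (0.4836,0.2367), bar angle 15.6°. Next I turn it back.

```bash
python3 - <<'E'
from h import *
from workcell import env
b=[.4838,.2368]
env.move_ptp([*b,.205],[180,0,-164.4])
env.movel([*b,.142],max_force=8);st(env,"down")
env.move_gripper(0.);st(env,"grip")
env.movel([*b,.1455],speed=.04);st(env,"up")
for y in(208,220,232,244,254,257.8):
    env.move_ptp([*b,.1455],[180,0,y-360])
st(env,"turned")
env.movel([*b,.1385],speed=.03);st(env,"low")
env.move_gripper(.05);st(env,"rel")
env.movel([*b,.20])
env.move_ptp([.464,.1965,.30],[180,0,-102.2])
f=env.grab_frame("wrist");W=cloud(f);g=f["pixels"].max(2).astype(int)
m=(g<75)&(W[...,2]>.13)&(W[...,2]<.2)&(np.hypot(W[...,0]-b[0],W[...,1]-b[1])<.045)
q=W[m];print(cv2.minAreaRect((q[:,:2]*1000).astype(np.float32)),np.percentile(q[:,2],[5,50,95]));st(env)
E
```

```text
down t18.25 [0.4841 0.237  0.1426] yaw-164.4 F [ 1.4  0.6 -0.2] M [ 0.13 -0.03 -0.02] gap0.0500
grip t18.89 [0.4839 0.2368 0.1422] yaw-164.4 F [ 0.  -0.1  3.4] M [ 0.08 -0.02 -0.04] gap0.0154
up t19.14 [0.4835 0.2366 0.1449] yaw-164.4 F [ 1.   1.8 -9.2] M [ 0.49 -0.42  0.04] gap0.0158
turned t20.87 [0.4837 0.2365 0.1454] yaw-102.6 F [  0.6  -1.6 -10. ] M [-0.17 -0.17 -0.03] gap0.0153
low t21.25 [0.4838 0.2366 0.1383] yaw-102.3 F [ 0.2 -2.2 -8.6] M [-0.4  -0.14 -0.12] gap0.0154
rel t22.00 [0.4838 0.2368 0.1385] yaw-102.2 F [ 0.5 -1.1  1.5] M [0.18 0.1  0.  ] gap0.0499
((483.174072265625, 236.9432373046875), (58.10043716430664, 15.645956039428711), 77.71875762939453) [0.1479027  0.15748799 0.15892403]
 t23.12 [0.4636 0.1959 0.2988] yaw-102.2 F [-0.1 -1.1 -0.8] M [ 0.17  0.07 -0.01] gap0.0501
```

The pin now rides on the plate (top 0.158 m = 15 mm lift, turn 0). Next I feel for the notch by the post.

```bash
python3 - <<'E'
from h import *
from workcell import env
z=.113;a=257.8
env.move_ptp(pol(.135,a,.18),[180,0,a-360])
env.movel(pol(.135,a,z),max_force=8);env.move_gripper(0.);st(env,"grip")
n=0
def step(a,sp):
    h=env.movel(pol(.135,a,z),frame=[180,0,a-360],speed=sp,max_force=8)
    F=np.array(env.observe()["contact_force"]);t=np.radians(a);return h,-F[0]*np.sin(t)+F[1]*np.cos(t)
for a in(261,264,267):print(a,step(a,.04))
for a in np.arange(267.5,277,.5):
    h,ft=step(a,.01);print(a,h,round(ft,2))
    if h or abs(ft)>9:break
st(env,"stop")
env.move_gripper(.05);env.movel(pol(.135,a,.20));
b=pol(.07,a,0);env.move_ptp([b[0]-.02,b[1]-.04,.30],[180,0,-102.2])
f=env.grab_frame("wrist");cv2.imwrite("pics/w4.png",f["pixels"]);W=cloud(f);g=f["pixels"].max(2).astype(int)
m=(g<75)&(W[...,2]>.125)&(W[...,2]<.2)&(np.hypot(W[...,0]-b[0],W[...,1]-b[1])<.045)
q=W[m];print(b,cv2.minAreaRect((q[:,:2]*1000).astype(np.float32)),np.percentile(q[:,2],[5,50,95]));st(env)
E
```

```text
grip t24.94 [0.4706 0.1735 0.1132] yaw-102.2 F [-0.6 -1.4  3.5] M [0.03 0.19 0.06] gap0.0165
261 (False, np.float64(1.9130838927683842))
264 (True, np.float64(3.927839540384809))
267 (True, np.float64(2.9082823913767544))
267.5 True 0.31
stop t26.15 [0.4865 0.171  0.1132] yaw-94.6 F [ 0.3 -0.6  4.8] M [ 0.05  0.04 -0.1 ] gap0.0162
[np.float64(0.49594664288442647), np.float64(0.23556662448926996), 0] ((492.21319580078125, 235.25027465820312), (57.68453598022461, 15.7893648147583), 84.66300964355469) [0.1471381  0.15752007 0.15899829]
 t28.18 [0.4756 0.195  0.2989] yaw-102.2 F [-0.1 -0.7 -0.4] M [ 0.14 -0.03 -0.03] gap0.0502
```

The force stop tripped early, on the start-up transient. The arm is at about 264.6° with the pin still on the plate. I continue with finer steps and a higher limit.

```bash
python3 - <<'E'
from h import *
from workcell import env
z=.113;a=264.6
env.move_ptp(pol(.135,a,.18),[180,0,a-360])
env.movel(pol(.135,a,z));env.move_gripper(0.);o=st(env,"grip")
F0=np.array(o["contact_force"])
for a in np.arange(265,277,.4):
    h=env.movel(pol(.135,a,z),frame=[180,0,a-360],speed=.008,max_force=20)
    o=env.observe();F=np.array(o["contact_force"])-F0;t=np.radians(a);p=np.array(o["position"])[:2]-P
    ft=-F[0]*np.sin(t)+F[1]*np.cos(t);print(round(a,1),h,"act%.2f"%(np.degrees(np.arctan2(p[1],p[0]))%360),"ft%.1f Fz%.1f"%(ft,F[2]))
    if h or abs(ft)>9:break
st(env,"stop")
env.move_gripper(.05);env.movel(pol(.135,a,.20));
b=pol(.07,a,0);env.move_ptp([b[0]-.02,b[1]-.04,.30],[180,0,-102.2])
f=env.grab_frame("wrist");cv2.imwrite("pics/w5.png",f["pixels"]);W=cloud(f);g=f["pixels"].max(2).astype(int)
m=(g<75)&(W[...,2]>.125)&(W[...,2]<.2)&(np.hypot(W[...,0]-b[0],W[...,1]-b[1])<.045)
q=W[m];print(b,cv2.minAreaRect((q[:,:2]*1000).astype(np.float32)),np.percentile(q[:,2],[5,50,95]));st(env)
E
```

```text
grip t29.99 [0.4866 0.1711 0.1132] yaw-95.4 F [-0.3 -1.4  2.2] M [ 0.04 -0.01  0.02] gap0.0162
265.0 False act264.92 ft-2.0 Fz3.2
265.4 False act265.31 ft-1.3 Fz3.4
265.8 False act265.73 ft-1.9 Fz3.4
266.2 False act266.15 ft-0.9 Fz2.6
266.6 False act266.60 ft-0.1 Fz2.3
267.0 False act267.08 ft1.0 Fz3.4
267.4 False act267.55 ft-0.2 Fz3.2
267.8 False act267.90 ft0.1 Fz3.8
268.2 False act268.39 ft1.3 Fz2.2
268.6 False act268.84 ft1.7 Fz1.5
269.0 False act269.40 ft6.0 Fz0.7
269.4 False act269.76 ft6.3 Fz1.4
269.8 False act270.47 ft9.6 Fz-1.2
stop t33.46 [0.5001 0.1705 0.1132] yaw-90.2 F [ 9.3 -1.   1. ] M [-0.15 -1.9   0.05] gap0.0165
[np.float64(0.49875565440093406), np.float64(0.23550042646395467), 0] ((499.8118591308594, 234.6133575439453), (15.834766387939453, 57.07738494873047), 1.3637186288833618) [0.13230666 0.14299304 0.14454753]
 t35.48 [0.4784 0.1949 0.2989] yaw-102.2 F [ 0.3 -0.9 -0.4] M [ 0.19  0.06 -0.02] gap0.0506
```

View pics/w5.png

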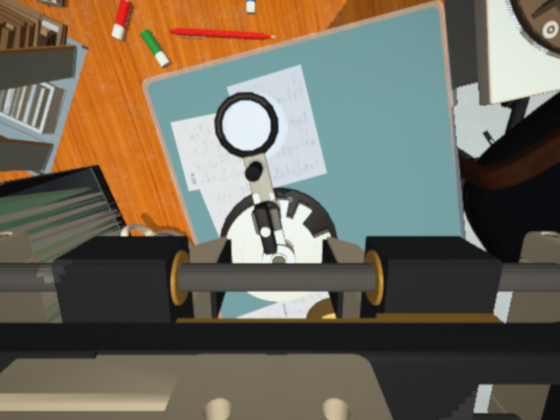

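The bar top is back at 0.143 m, so the pin is fully home. The arm is at about 271°, in the last notch, with the lens over the unmoved dish at about (247,125). The gripper is open and clear, so I hand in the job.

```bash
python3 -c "
from workcell import env
print(env.finish_job())"
```

```text
the job is handed in; nothing more can be done
None
```

The magnifier is over the petri dish with the plunger pin fully home in the last notch. The dish was left where it stood, the gripper has let go of everything, and the job was handed in at about 35.5 s.

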